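# Line up a run of shoe lasts by size

### The job

Put the four shoe lasts onto the pads of the size-run board in order of length, one to each pad, with the shortest next to the red block and the longest next to the white block. Stand each one upright on its sole, centred on its pad and lengthwise along it (the toe may point to either end), and set it down rather than dropping it.

Things in the scene. Friction and masses are not known exactly. Their poses are not given: they have to be found in the camera images.
- last_blue: blue plastic shoe last (foot shape), shortest of four: 105 mm long, 60 high, 36 wide at the ball; stands on its flat sole. Origin: underside, midway heel to toe; +x to the toe, z up. Grip by the upright neck, 26 mm wide across y, flat parallel sides, about 36 mm long, its middle 13.7 mm behind the origin (-x), flat top 60 mm above the sole; below 27 mm up the foot is wider.
- last_yellow: yellow plastic shoe last (foot shape), second shortest of four: 122 mm long, 68 high, 42 wide at the ball; stands on its flat sole. Origin: underside, midway heel to toe; +x to the toe, z up. Grip by the upright neck, 28 mm wide across y, flat parallel sides, about 41 mm long, its middle 15.9 mm behind the origin (-x), flat top 68 mm above the sole; below 27 mm up the foot is wider.
- last_purple: purple plastic shoe last (foot shape), second longest of four: 139 mm long, 76 high, 48 wide at the ball; stands on its flat sole. Origin: underside, midway heel to toe; +x to the toe, z up. Grip by the upright neck, 30 mm wide across y, flat parallel sides, about 47 mm long, its middle 18.1 mm behind the origin (-x), flat top 76 mm above the sole; below 27 mm up the foot is wider.
- last_green: green plastic shoe last (foot shape), longest of four: 156 mm long, 84 high, 54 wide at the ball; stands on its flat sole. Origin: underside, midway heel to toe; +x to the toe, z up. Grip by the upright neck, 32 mm wide across y, flat parallel sides, about 53 mm long, its middle 20.3 mm behind the origin (-x), flat top 84 mm above the sole; below 27 mm up the foot is wider.
- pad_1: one of four equal fixed black rubber pads with a white cross, 158 x 68 x 3 mm, 95 mm apart in a row (pad_1, 2, 3, 4) on a fixed pale wooden board 170 x 500 x 18 mm. Origin: centre of its underside, 18 mm above the table; its top is at +3 mm. x: its long way, across the row; y: along the row from pad_1 to pad_4.
- pad_2: one of four equal fixed black rubber pads with a white cross, 158 x 68 x 3 mm, 95 mm apart in a row (pad_1, 2, 3, 4) on a fixed pale wooden board 170 x 500 x 18 mm. Origin: centre of its underside, 18 mm above the table; its top is at +3 mm. x: its long way, across the row; y: along the row from pad_1 to pad_4.
- pad_3: one of four equal fixed black rubber pads with a white cross, 158 x 68 x 3 mm, 95 mm apart in a row (pad_1, 2, 3, 4) on a fixed pale wooden board 170 x 500 x 18 mm. Origin: centre of its underside, 18 mm above the table; its top is at +3 mm. x: its long way, across the row; y: along the row from pad_1 to pad_4.
- pad_4: one of four equal fixed black rubber pads with a white cross, 158 x 68 x 3 mm, 95 mm apart in a row (pad_1, 2, 3, 4) on a fixed pale wooden board 170 x 500 x 18 mm. Origin: centre of its underside, 18 mm above the table; its top is at +3 mm. x: its long way, across the row; y: along the row from pad_1 to pad_4.
- end_red: red fixed end block, 100 x 35 mm, 22 mm high, on the board 77 mm beyond the outermost pad at one end of the row (next to pad_1 or pad_4; the white block is at the other end). It marks the end where the shortest last belongs. Origin: centre of its underside, 18 mm above the table.
- end_white: white fixed end block, 100 x 35 mm, 22 mm high, on the board 77 mm beyond the outermost pad at one end of the row (next to pad_1 or pad_4; the red block is at the other end). It marks the end where the longest last belongs. Origin: centre of its underside, 18 mm above the table.
There are look-alikes about, which are no part of the job. Several things have the shape of the last_purple; the one meant has the colours described above.

How it is judged (in metres and radians):
At the end, for the whole second after the job is handed in: From the red block on, blue, yellow, purple, green each stand on a pad in this order: origin within 15 mm of the pad's centre horizontally, length along the pad within 0.2 rad (toe to either end), tilt below 0.1 rad, origin below 28 mm above the table, released, at rest (((horizontal distance between end_red and pad_1 below 0.12 m and horizontal distance between last_blue and pad_1 below 0.015 m and angle between the x axis of last_blue and the x axis of pad_1, either way round below 0.2 rad and horizontal distance between last_yellow and pad_2 below 0.015 m and angle between the x axis of last_yellow and the x axis of pad_2, either way round below 0.2 rad and horizontal distance between last_purple and pad_3 below 0.015 m and angle between the x axis of last_purple and the x axis of pad_3, either way round below 0.2 rad and horizontal distance between last_green and pad_4 below 0.015 m and angle between the x axis of last_green and the x axis of pad_4, either way round below 0.2 rad) or (horizontal distance between end_red and pad_4 below 0.12 m and horizontal distance between last_blue and pad_4 below 0.015 m and angle between the x axis of last_blue and the x axis of pad_4, either way round below 0.2 rad and horizontal distance between last_yellow and pad_3 below 0.015 m and angle between the x axis of last_yellow and the x axis of pad_3, either way round below 0.2 rad and horizontal distance between last_purple and pad_2 below 0.015 m and angle between the x axis of last_purple and the x axis of pad_2, either way round below 0.2 rad and horizontal distance between last_green and pad_1 below 0.015 m and angle between the x axis of last_green and the x axis of pad_1, either way round below 0.2 rad)) and angle between each of last_blue, last_yellow, last_purple, last_green's own z axis and vertical below 0.1 rad and height (world z) of each of last_blue, last_yellow, last_purple, last_green below 0.028 m and linear speed of each of last_blue, last_yellow, last_purple, last_green below 0.02 m/s); the robot touches nothing.
It fails at once if the blue last is dropped (falls freely faster than 0.8 m/s, a drop of more than about 30 mm) (linear speed of last_blue above 0.8 m/s and contact force between last_blue and the fingers below 0.1 N).
It fails at once if the yellow last is dropped (falls freely faster than 0.8 m/s, a drop of more than about 30 mm) (linear speed of last_yellow above 0.8 m/s and contact force between last_yellow and the fingers below 0.1 N).
It fails at once if the purple last is dropped (falls freely faster than 0.8 m/s, a drop of more than about 30 mm) (linear speed of last_purple above 0.8 m/s and contact force between last_purple and the fingers below 0.1 N).
It fails at once if the green last is dropped (falls freely faster than 0.8 m/s, a drop of more than about 30 mm) (linear speed of last_green above 0.8 m/s and contact force between last_green and the fingers below 0.1 N).
It also fails if it takes over 102 s, if anything falls off the work surface, if the arm or the gripper's body presses on something with over 40 N, if the wrist force passes 120 N, or if a joint passes its speed limit or range.

### The arm

A 6-joint arm with a two-finger parallel gripper is mounted at the origin on the work surface. World frame = base frame: x ahead of the robot, y to its left, z up, the work surface at z = 0. Lengths are in mm, angles in rad, forces in N, time in s.
With the tool pointing down it reaches from about 275 to 1000 mm from the base axis. Payload 8.4 kg.
Tool frame: the origin (TCP) lies on the centre line of the jaws, within the pads' length; the fingertips stand 25 mm ahead of it and the grasp point (between the pads) lies 6 mm ahead of it; z points along the fingers, y is the line along which they close (so a half turn about z gives the same grasp; the last joint's range is limited). The gripper opens to 85 mm and grips with 20 to 120 N. Pads are 22 mm wide; open, the fingers measure 114 mm over their backs; the gripper's body (76 mm by 85 mm) begins 54 mm behind the grasp point. The pads swing forward as they close: fully open they stand 13 mm farther back than shut.
Start: joints at [-1.156, 0.353, 1.633, -0, 1.155, -0.002], TCP at [253.022, -571.496, 256.281] pointing down, gripper open.
Joint ranges: [-2.63, 2.63], [-0.92, 2.1], [0.06, 2.66], [-1.3, 4.44], [0, 2.69], [-3.02, 3.02]. Speed limits (rad/s): [2.22, 2.22, 2.79, 3.14, 3.14, 3.14].

### API

Orientations are given as [roll, pitch, yaw] about the fixed x, y, z axes, in that order (R = Rz(yaw) Ry(pitch) Rx(roll)).
In Python, from rig import r gives the robot as it stands.
- The arm moves only by the shell command python3 -m jog 'ROWS' [FORCE]. ROWS is JSON, a list of rows, each a list of 3 entries, a list of its own where there are three numbers: the turn, a rotation vector about the tool's x, y, z in rad, then the shift along the tool's x, y, z in m, then the opening, from -1 (shut) to 1 (fully open). In form: [[[rx, ry, rz], [x, y, z], gripper], ...]. A call has 1 to 12 rows; each row shifts and turns the commanded pose from where the row before left it, along the tool's axes as they then stand; what a row does not reach is not made up. A row lasts 1/10 s, in which the tool goes at most 50 mm and 8.59 degrees, less where a joint would pass 70% of its speed; a pose out of reach is approached as far as the arm can. A call with a gripper value outside its range is refused whole. The fingers move at their own pace and stop on an object; FORCE is the grip in N (left out, the last holds). Time passes only in rows, so rows that do not move let the fingers close. It gives the time, the measured TCP pose, the force, the opening and the grip force at its end, in the units of the state.
- r.sense(): the state, without advancing time (a new reading comes with each control period).
- r.grab_frame(name): name is "scene" or "top" or "wrist"; returns the picture (480x640x3 uint8, red, green, blue); there is no depth.
- r.camera_params(name): a dict with "fx", "fy", "cx", "cy" (pixels), "rvec" (rotation vector, rad) and "tvec" (3), from world to camera coordinates, as OpenCV has them; the wrist camera has in their place "hand_eye" (4x4, takes a point from camera to tool coordinates, whose origin is the TCP and whose axes are the flange's). Camera axes: x right, y down, z forward; pixel columns grow to the right and rows downward; lengths in mm; the calibration is good to about 2 mm. A picture is of the moment at which its call begins: read the wrist's pose just before it. camera_params takes no time and is no camera call.
- r.sign_off(): hands the job in; it is judged then, once.
The state is a dict: "clock": time; "qpos": joint angles; "qvel": joint speeds; "joint_efforts": joint torques, N m; "eef_pos": TCP position; "tcp_rot": TCP orientation; "contact_force": force on the tool from outside, world axes, zero at the start; "wrist_torque": the same for the moment, N m; "opening": opening from 0.0 (shut) to 1.0 (fully open); "grasp_force": force on a finger pad.
Only numpy, scipy, OpenCV 4.12 (cv2) and the standard library are available. Lean on these libraries where they do the work, as an engineer would, in place of code of your own. Each camera call takes 0.05 s, during which the arm holds its last target. There are 200 camera calls.

## Working session

There is one attempt and no reset: what is moved stays moved. The work goes in short steps, Python scripts to look and compute and a shell command to move; the robot and the scene stay as the last step left them, time stands still between calls to the robot, and variables do not carry over. Pictures are saved under pics/ and viewed, at most 14 in all, crops included, and the job is handed in when it is done.

```bash
mkdir -p pics; ls; python3 - <<'E'
from rig import r
import cv2
for n in("scene","top"):
    cv2.imwrite(f"pics/{n}0.png",r.grab_frame(n)[:,:,::-1]); print(n,r.camera_params(n))
print(r.camera_params("wrist")); s=r.sense(); print(s)
E
```

```text
pics
scene {'fx': 468.3931562954319, 'fy': 468.3931562954319, 'cx': 318.08126793793184, 'cy': 242.30871801616524, 'rvec': array([ 1.76355531,  1.52832028, -0.72929042]), 'tvec': array([ -69.66641176, -237.11104596, 1341.20023788])}
top {'fx': 583.8818863794602, 'fy': 583.8818863794602, 'cx': 311.1973560911251, 'cy': 230.68509826995927, 'rvec': array([ 2.14802279, -2.21195112,  0.07883293]), 'tvec': array([  26.8094957 ,  447.42192305, 1003.55157437])}
{'fx': 358.98795277842305, 'fy': 358.98795277842305, 'cx': 318.95005126243683, 'cy': 239.56068523201844, 'hand_eye': array([[-1.27414177e-03, -9.56622717e-01, -2.91326886e-01,
         7.56863463e+01],
       [ 9.99999177e-01, -1.26318317e-03, -2.25694912e-04,
         6.36622253e-01],
       [-1.52094341e-04, -2.91326934e-01,  9.56623539e-01,
        -1.16898883e+02],
       [ 0.00000000e+00,  0.00000000e+00,  0.00000000e+00,
         1.00000000e+00]])}
{'clock': 0.1, 'qpos': array([-1.15637934e+00,  3.53614531e-01,  1.63406392e+00,  9.93760962e-06,
        1.15521944e+00, -2.38328817e-03]), 'qvel': array([ 1.51673934e-03, -8.92933569e-04,  6.30003588e-05, -5.60757351e-04,
       -1.67953902e-03, -1.48862062e-04]), 'joint_efforts': array([ 9.33335505e-04, -6.06354475e+01, -3.42821002e+01, -1.08869799e-05,
        3.95568815e-03, -2.58705859e-05]), 'eef_pos': array([ 252.87159247, -571.11589566,  255.6127045 ]), 'tcp_rot': array([-3.14028745e+00, -1.21972218e-05,  4.16796249e-01]), 'contact_force': array([-0.78136538, -0.0287865 ,  0.69580426]), 'wrist_torque': array([-0.02368668, -0.01156172, -0.0231682 ]), 'grasp_force': 0.0, 'opening': 1.0044794536594328}
```

View pics/top0.png

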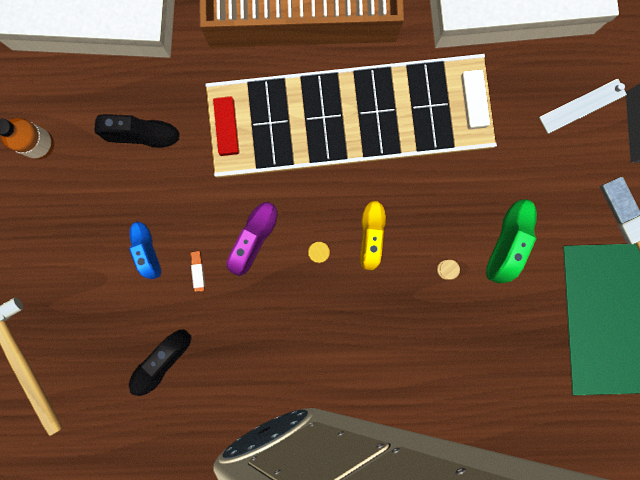

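View pics/scene0.png

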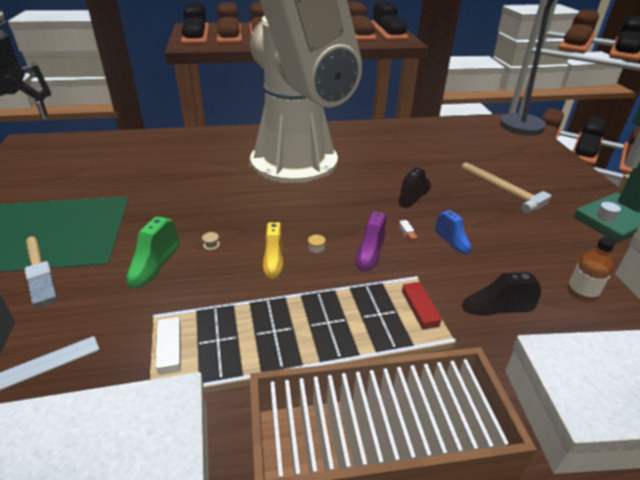

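Top view: the blue last is at (145,250), purple (252,240), yellow (373,236) and green (512,242). The black look-alikes of the purple one's shape are at (137,129) and (160,362). The only purple-coloured one is at (252,240), so I choose that. Red block (226,125) is at the left and white (476,98) at the right. Next is a close crop from both views.

```bash
python3 - <<'E'
import cv2,numpy as np
t=cv2.imread("pics/top0.png");s=cv2.imread("pics/scene0.png")
f=lambda i,x,y,w,h:cv2.resize(i[y:y+h,x:x+w],None,fx=4,fy=4,interpolation=cv2.INTER_CUBIC)
a=np.hstack([f(t,x,195,50,95) for x in(120,228,348)]+[f(t,485,195,50,95)])
b=np.hstack([f(s,x,y,50,70) for x,y in((430,205),(352,205),(255,215),(130,215))])
b2=b[:, :a.shape[1]]
o=np.vstack([a,b2])[:600]
cv2.imwrite("pics/crop0.png",o);print(o.shape)
E
```

```text
(600, 800, 3)
```

View pics/crop0.png

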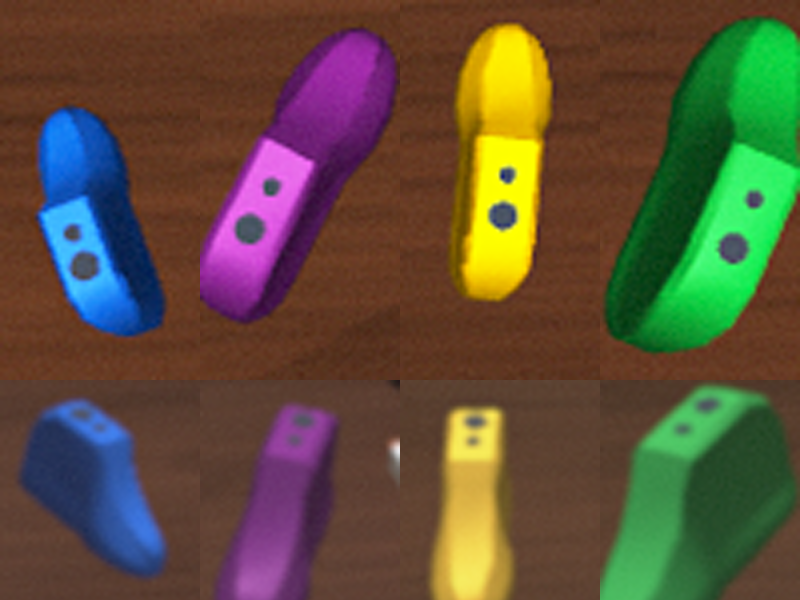

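```bash
cat > h.py <<'E'
from rig import r
import cv2,numpy as np
from scipy.spatial.transform import Rotation as Ro
def cam(n):
    c=r.camera_params(n)
    if n=="wrist":
        s=r.sense(); T=np.eye(4);T[:3,:3]=Ro.from_euler('xyz',s['tcp_rot']).as_matrix();T[:3,3]=s['eef_pos']
        M=np.linalg.inv(T@c['hand_eye']); R,t=M[:3,:3],M[:3,3]
    else: R,t=cv2.Rodrigues(c['rvec'])[0],c['tvec']
    return np.array([[c['fx'],0,c['cx']],[0,c['fy'],c['cy']],[0,0,1]])@np.c_[R,t]
def tri(P1,P2,a,b):
    X=cv2.triangulatePoints(P1,P2,np.array(a,float).reshape(2,1),np.array(b,float).reshape(2,1)).ravel();return X[:3]/X[3]
def ray(P,p,z):  # point on plane z
    H=np.c_[P[:,:2],P[:,2]*z+P[:,3]];w=np.linalg.solve(H,[*p,1]);return w[:2]/w[2]
def go(x,y,z,yaw): # tool-frame shift (m) and rz, tool held vertical
    s=r.sense();R=Ro.from_euler('xyz',s['tcp_rot']);d=(R.inv()*Ro.from_euler('xyz',[np.pi,0,yaw])).as_rotvec()
    print('shift m',np.round(R.inv().apply(np.array([x,y,z])-s['eef_pos'])/1000,4),'turn',np.round(d,3),'q',np.round(s['qpos'],2))
E
python3 - <<'E'
from h import *
T,S=cam("top"),cam("scene")
tp={'blue':[(72,233),(84,266),(62.5,203.5)],'purple':[(271,187),(249,229),(288,149)],'yellow':[(507,174),(502,214),(509,136)],'green':[(754,199),(733,247),(768,153)]}
sc={'blue':[(99,427),(81,414),(117,440)],'purple':[(295,441),(303,421),(293,460)],'yellow':[(473,441),(475,422),(473.5,460)],'green':[(683,429),(708,405),(664,453)]}
ot=dict(blue=(120,195),purple=(178,195),yellow=(248,195),green=(335,195));os=dict(blue=(430,110),purple=(302,110),yellow=(155,120),green=(-20,120))
ht=dict(blue=60,yellow=68,purple=76,green=84);L=dict(blue=105,yellow=122,purple=139,green=156)
for k in tp:
    a=[(np.array(p)+.5)/4-.5+ot[k] for p in tp[k]];b=[(np.array(p)+.5)/4-.5+os[k] for p in sc[k]]
    X=[tri(T,S,p,q) for p,q in zip(a,b)];print(k,np.round(X,1).tolist())
    G=np.array([ray(T,p,ht[k]) for p in a]);d=G[2]-G[1];yaw=np.arctan2(d[1],d[0]);u=d/np.linalg.norm(d)
    print('  plane',np.round(G,1).tolist(),'yaw %.3f hole yaw %.3f'%(yaw,np.arctan2(*(G[0]-G[1])[::-1])),'neckmid',np.round(G[2]-u*.17*L[k],1),'holes from front',np.round((G[2]-G[:2])@u/L[k],3))
# pads
def pads(im,roi):
    x0,y0,x1,y1=roi;m=np.zeros(im.shape[:2],np.uint8);m[y0:y1,x0:x1]=(im[y0:y1,x0:x1].max(2)<75)*255
    m=cv2.morphologyEx(m,cv2.MORPH_CLOSE,np.ones((7,7)))
    n,l,st,c=cv2.connectedComponentsWithStats(m);out=[]
    for i in range(1,n):
        if st[i,4]>900:
            box=cv2.approxPolyDP(cv2.convexHull(np.argwhere(l==i)[:,::-1].astype(np.int32)),6,True)[:,0];out.append((c[i],box))
    return out
for n,roi,P in(("top",(212,55,490,170),T),("scene",(180,283,410,378),S)):
    for c,box in pads(cv2.imread(f"pics/{n}0.png"),roi): print(n,c.round(1),len(box),ray(P,c,21).round(1))
for n,P,p in (("top",T,[(226,125),(476,98)]),("scene",S,[(423,300),(168,345)])):
    print([ray(P,q,40).round(1) for q in p])
E
```

```text
blue [[416.2, 305.0, 60.4], [402.3, 300.2, 60.0], [428.8, 309.4, 60.0]]
  plane [[416.1, 304.8], [402.2, 299.9], [428.6, 308.7]] yaw 0.323 hole yaw 0.340 neckmid [411.6 303.1] holes from front [0.124 0.265]
purple [[429.2, 122.8, 75.7], [412.1, 131.9, 76.0], [444.9, 116.4, 75.2]]
  plane [[429.1, 122.3], [412.0, 131.7], [444.5, 115.0]] yaw -0.475 hole yaw -0.505 neckmid [423.5 125.8] holes from front [0.123 0.263]
yellow [[428.6, -90.5, 68.9], [412.1, -88.0, 68.8], [444.4, -91.7, 68.7]]
  plane [[428.6, -90.9], [412.1, -88.2], [444.4, -92.3]] yaw -0.127 hole yaw -0.161 neckmid [423.8 -89.7] holes from front [0.13  0.267]
green [[410.3, -330.1, 84.7], [391.1, -320.4, 85.0], [428.9, -336.9, 84.2]]
  plane [[410.4, -330.6], [391.1, -321.0], [428.9, -337.4]] yaw -0.409 hole yaw -0.463 neckmid [ 404.6 -326.8] holes from front [0.126 0.264]
top [429.8 106. ] 4 [ 662.7 -202.5]
top [376.6 111.7] 4 [ 655.3 -108.1]
top [323.3 117.3] 4 [648.  -13.6]
top [270. 123.] 4 [640.6  80.9]
scene [380.1 317.5] 4 [650.   81.3]
scene [328.5 326. ] 4 [657.6 -13.1]
scene [274.4 335.1] 4 [ 665.4 -107.4]
scene [218.  343.4] 4 [ 670.9 -201.5]
[array([634.4, 156. ]), array([ 668.8, -279.2])]
[array([635.9, 162.4]), array([ 680. , -277.9])]
```

Every neck-top height agrees with the text: 60.1, 75.7, 68.8 and 84.6 against 60, 76, 68 and 84. Next I check the pad height from the quad diagonals, then work out the first reach, to green.

```bash
python3 - <<'E'
from h import *
T,S=cam("top"),cam("scene")
def ctr(n,roi):
    im=cv2.imread(f"pics/{n}0.png");x0,y0,x1,y1=roi;m=np.zeros(im.shape[:2],np.uint8);m[y0:y1,x0:x1]=(im[y0:y1,x0:x1].max(2)<75)*255
    m=cv2.morphologyEx(m,cv2.MORPH_CLOSE,np.ones((7,7)));k,l,st,_=cv2.connectedComponentsWithStats(m);o=[]
    for i in range(1,k):
        if st[i,4]>900:
            q=cv2.approxPolyDP(cv2.convexHull(np.argwhere(l==i)[:,::-1].astype(np.int32)),6,True)[:,0].astype(float)
            h=np.c_[q,np.ones(4)];p=np.cross(np.cross(h[0],h[2]),np.cross(h[1],h[3]));o.append(p[:2]/p[2])
    return sorted(o,key=lambda p:p[0])
a=ctr("top",(212,55,490,170));b=ctr("scene",(180,283,410,378))[::-1]
for p,q in zip(a,b): print(p.round(1),q.round(1),tri(T,S,p,q).round(1),ray(T,p,21).round(1))
go(404.6,-326.8,180,-.436)
E
```

```text
[270. 123.] [379.2 315.7] [641.8  81.5  17. ] [640.7  80.9]
[323.8 116.6] [327.5 323.4] [649.8 -14.1  19.4] [649.3 -14.5]
[376.8 111.1] [274.1 331. ] [ 656.3 -108.    21.1] [ 656.3 -108.4]
[429.8 106.6] [218.3 340. ] [ 662.  -202.2   19.5] [ 661.6 -202.5]
shift m [ 0.2376 -0.1619  0.0758] turn [-0.001  0.001  0.853] q [-1.16  0.35  1.63  0.    1.16 -0.  ]
```

```bash
python3 -m jog '[[[0,0,0.142],[0,0,0.012],1],[[0,0,0.142],[0,0,0.012],1],[[0,0,0.142],[0,0,0.012],1],[[0,0,0.142],[0,0,0.012],1],[[0,0,0.142],[0,0,0.012],1],[[0,0,0.142],[0,0,0.012],1]]' 60; python3 -m jog '[[[0,0,0],[0.005,-0.041,0],1],[[0,0,0],[0.005,-0.041,0],1],[[0,0,0],[0.005,-0.041,0],1],[[0,0,0],[0.005,-0.041,0],1],[[0,0,0],[0.005,-0.041,0],1],[[0,0,0],[0.005,-0.041,0],1],[[0,0,0],[0.005,-0.041,0],1],[[0,0,0],[0,0,0],1],[[0,0,0],[0,0,0],1]]'
python3 - <<'E'
from h import *
go(404.6,-326.8,74,-.436)
cv2.imwrite("pics/w1.png",r.grab_frame("wrist")[:,:,::-1])
E
```

```text
clock: 0.7
eef_pos: [252.9, -571.2, 183.4]
tcp_rot: [-3.141, 0.001, -0.441]
contact_force: [-0.6, 0.2, -0.5]
opening: 1.003
grasp_force: 0.0
clock: 1.6
eef_pos: [406.1, -325.4, 184.2]
tcp_rot: [3.141, 0.0, -0.433]
contact_force: [0.0, -0.1, -0.0]
opening: 1.005
grasp_force: 0.0
shift m [-0.0007  0.0019  0.1102] turn [0.    0.    0.003] q [-0.68  0.28  1.92 -0.    0.94  1.33]
```

View pics/w1.png

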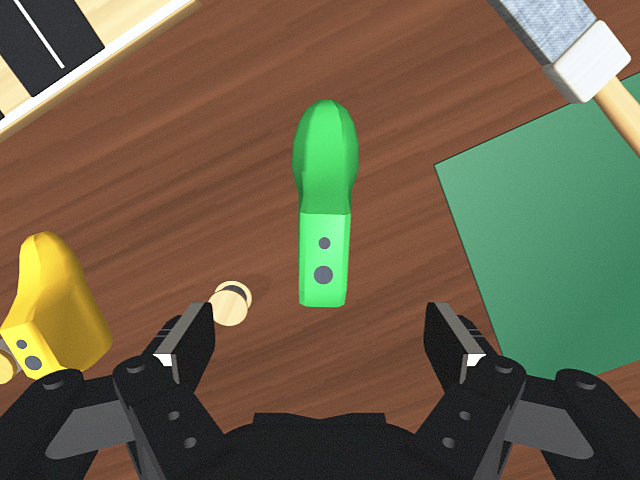

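The wrist view shows green's axis vertical at column 324, centred between the jaws. Its holes are at (324,243) and (323,275), and a spool at (230,302) clears the fingers if I narrow the opening first.

```bash
python3 -m jog '[[[0,0,0],[-0.001,0.002,0.01],0.45],[[0,0,0],[0,0,0.025],0.45],[[0,0,0],[0,0,0.025],0.45],[[0,0,0],[0,0,0.025],0.45],[[0,0,0],[0,0,0.025],0.45],[[0,0,0],[0,0,0],0.45],[[0,0,0],[0,0,0],0.45]]'; python3 -m jog '[[[0,0,0],[0,0,0],-1],[[0,0,0],[0,0,0],-1],[[0,0,0],[0,0,0],-1],[[0,0,0],[0,0,0],-1],[[0,0,0],[0,0,0],-1],[[0,0,0],[0,0,0],-1],[[0,0,0],[0,0,0],-1],[[0,0,0],[0,0,0],-1]]' 60; python3 -m jog '[[[0,0,0],[0,0,-0.01],-1],[[0,0,0],[0,0,-0.025],-1],[[0,0,0],[0,0,-0.025],-1],[[0,0,0],[0,0,-0.02],-1],[[0,0,0],[0,0,0],-1],[[0,0,0],[0,0,0],-1]]'
python3 - <<'E'
from h import *
u=np.array([.997,.078])
for k,p,L in(('green',(661.8,-202.3),156),('purple',(656,-108.2),139),('yellow',(649,-14),122),('blue',(641,81),105)): print(k,np.array(p)-.1305*L*u)
x,y=np.array((661.8,-202.3))-.1305*156*u
go(x,y,140,.078)
cv2.imwrite("pics/w2.png",r.grab_frame("wrist")[:,:,::-1])
E
```

```text
clock: 2.35
eef_pos: [403.1, -327.9, 73.9]
tcp_rot: [-3.141, 0.002, -0.437]
contact_force: [0.4, 0.2, 0.5]
opening: 0.72
grasp_force: 0.0
clock: 3.15
eef_pos: [404.6, -328.1, 75.6]
tcp_rot: [3.141, -0.002, -0.435]
contact_force: [-2.0, -0.8, 6.3]
opening: 0.366
grasp_force: 59.6
clock: 3.75
eef_pos: [404.1, -327.3, 154.7]
tcp_rot: [3.141, -0.001, -0.435]
contact_force: [0.1, 0.4, -2.5]
opening: 0.37
grasp_force: 59.7
green [ 641.503074 -203.887924]
purple [ 637.9149185 -109.614881 ]
yellow [633.126763 -15.241838]
blue [627.3386075  79.931205 ]
shift m [ 0.1633 -0.212   0.0148] turn [ 0.    -0.001 -0.513] q [-0.68  0.32  1.95  0.    0.88  1.32]
```

View pics/w2.png

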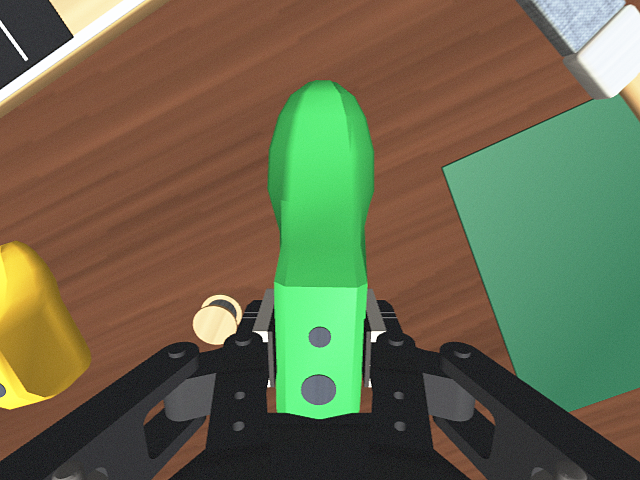

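Green is held squarely, its axis at column 320, holes at (319,337) and (318,389). I measure the along-neck grip offset while moving to pad 4.

```bash
python3 - <<'E'
from h import *
P=cam("wrist");s=r.sense();R=Ro.from_euler('xyz',s['tcp_rot'])
for p in((319,337),(318,389)):
    w=ray(P,p,154.7+9);print(R.inv().apply([*(w-s['eef_pos'][:2]),0]).round(1),'expected x 7.0 / -14.7')
E
python3 -m jog '[[[0,0,-0.128],[0,0,0],-1],[[0,0,-0.128],[0,0,0],-1],[[0,0,-0.128],[0,0,0],-1],[[0,0,-0.129],[0,0,0],-1]]'; python3 -m jog '[[[0,0,0],[0.035,-0.0149,0],-1],[[0,0,0],[0.035,-0.0149,0],-1],[[0,0,0],[0.035,-0.0149,0],-1],[[0,0,0],[0.035,-0.0149,0],-1],[[0,0,0],[0.035,-0.0149,0],-1],[[0,0,0],[0.035,-0.0149,0],-1],[[0,0,0],[0.036,-0.0149,0],-1],[[0,0,0],[0,0,0.01],-1],[[0,0,0],[0,0,0],-1],[[0,0,0],[0,0,0],-1]]'
python3 - <<'E'
from h import *
go(641.5,-203.9,96,.078)
cv2.imwrite("pics/w3.png",r.grab_frame("wrist")[:,:,::-1])
E
```

```text
[ 8.5 -0.6 -0. ] expected x 7.0 / -14.7
[-12.7  -1.    0. ] expected x 7.0 / -14.7
clock: 4.2
eef_pos: [403.3, -326.8, 152.9]
tcp_rot: [-3.14, 0.002, 0.083]
contact_force: [0.3, 0.4, -1.8]
opening: 0.371
grasp_force: 59.6
clock: 5.2
eef_pos: [639.5, -204.2, 142.7]
tcp_rot: [-3.14, 0.003, 0.078]
contact_force: [0.2, -0.4, -1.2]
opening: 0.367
grasp_force: 59.5
shift m [ 0.0022 -0.0001  0.0467] turn [-0.001  0.003 -0.   ] q [-0.31  0.54  1.61 -0.    0.99  1.18]
```

View pics/w3.png

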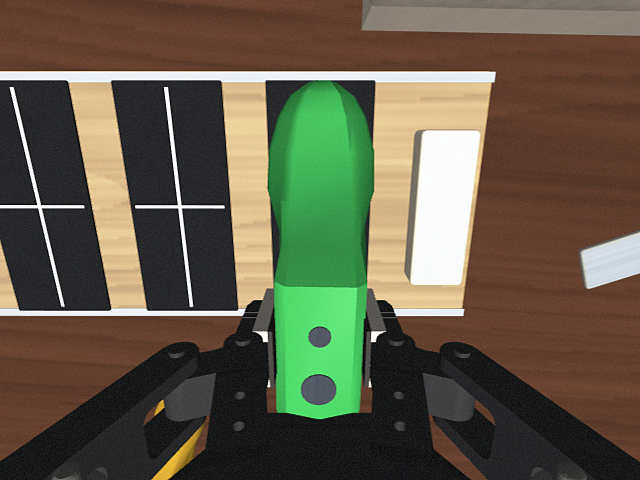

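Pad 4 is directly under green, with the board edges horizontal, so the yaw is right. Descending.

```bash
python3 -m jog '[[[0,0,0],[0,0,0.013],-1],[[0,0,0],[0,0,0.013],-1],[[0,0,0],[0,0,0.013],-1],[[0,0,0],[0,0,0.003],-1],[[0,0,0],[0,0,0.001],-1],[[0,0,0],[0,0,0],-1],[[0,0,0],[0,0,0],-1]]'; python3 -m jog '[[[0,0,0],[0,0,0.001],-1],[[0,0,0],[0,0,0.001],-1],[[0,0,0],[0,0,0],-1],[[0,0,0],[0,0,0],-1]]'
```

```text
clock: 5.95
eef_pos: [641.6, -204.4, 101.8]
tcp_rot: [3.141, -0.001, 0.078]
contact_force: [-0.6, 0.4, -1.6]
opening: 0.367
grasp_force: 59.5
clock: 6.35
eef_pos: [641.2, -204.3, 99.3]
tcp_rot: [-3.142, -0.0, 0.078]
contact_force: [-0.3, 0.1, -2.0]
opening: 0.366
grasp_force: 59.5
```

```bash
python3 -m jog '[[[0,0,0],[0,0,0.001],-1],[[0,0,0],[0,0,0.001],-1],[[0,0,0],[0,0,0],-1],[[0,0,0],[0,0,0],-1]]';python3 -m jog '[[[0,0,0],[0,0,0.001],-1],[[0,0,0],[0,0,0],-1],[[0,0,0],[0,0,0],-1]]'
```

```text
clock: 6.75
eef_pos: [641.1, -204.3, 97.2]
tcp_rot: [-3.142, 0.0, 0.078]
contact_force: [0.4, 0.1, -1.6]
opening: 0.369
grasp_force: 59.5
clock: 7.05
eef_pos: [641.2, -204.3, 96.7]
tcp_rot: [3.142, -0.0, 0.078]
contact_force: [-2.0, 1.2, 4.0]
opening: 0.368
grasp_force: 60.0
```

```bash
python3 -m jog '[[[0,0,0],[0,0,0],0.3],[[0,0,0],[0,0,0],0.3],[[0,0,0],[0,0,0],0.3],[[0,0,0],[0,0,0],0.3],[[0,0,0],[0,0,-0.02],0.3],[[0,0,0],[0,0,-0.03],0.3],[[0,0,0],[0,0,-0.035],0.3],[[0,0,0],[0,0,0],0.3]]'; python3 -m jog '[[[0,0,0.142],[0,0,0],0.45],[[0,0,0.142],[0,0,0],0.45],[[0,0,0.142],[0,0,0],0.45],[[0,0,0.142],[0,0,0],0.45]]'
python3 - <<'E'
from h import *
go(423.5,125.8,180,-.49)
cv2.imwrite("pics/s3.png",r.grab_frame("scene")[:,:,::-1])
E
```

```text
clock: 7.85
eef_pos: [643.9, -205.2, 186.5]
tcp_rot: [3.139, -0.007, 0.078]
contact_force: [1.3, -0.4, 1.6]
opening: 0.649
grasp_force: 0.0
clock: 8.25
eef_pos: [640.9, -204.2, 180.6]
tcp_rot: [3.141, 0.001, -0.496]
contact_force: [0.1, 0.3, 0.8]
opening: 0.725
grasp_force: 0.0
shift m [-0.3483 -0.1868  0.0008] turn [ 0.     0.001 -0.006] q [-0.31  0.5   1.59  0.    1.06  1.76]
```

View pics/s3.png

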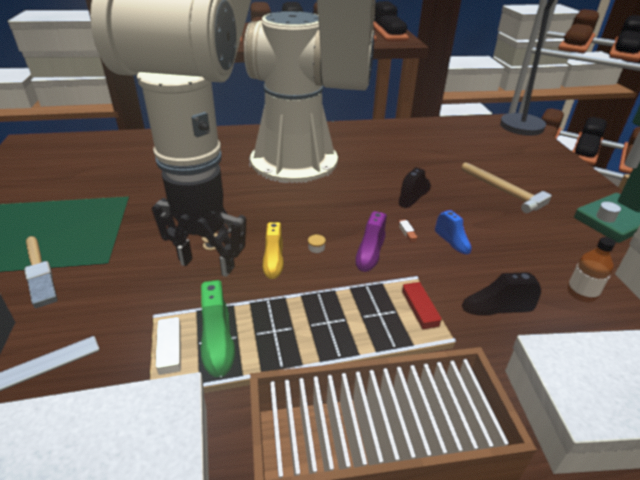

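Green stands upright at (213,330), on the pad next to the white block at (168,345). Next is purple: 395 mm of travel in 10 rows.

```bash
python3 -m jog '[[[0,0,0],[-0.0348,-0.0187,0],0.45],[[0,0,0],[-0.0348,-0.0187,0],0.45],[[0,0,0],[-0.0348,-0.0187,0],0.45],[[0,0,0],[-0.0348,-0.0187,0],0.45],[[0,0,0],[-0.0348,-0.0187,0],0.45],[[0,0,0],[-0.0348,-0.0187,0],0.45],[[0,0,0],[-0.0348,-0.0187,0],0.45],[[0,0,0],[-0.0348,-0.0187,0],0.45],[[0,0,0],[-0.0348,-0.0187,0],0.45],[[0,0,0],[-0.0348,-0.0187,0],0.45],[[0,0,0],[0,0,0],0.45],[[0,0,0],[0,0,0],0.45]]'
python3 - <<'E'
from h import *
go(423.5,125.8,68,-.49)
cv2.imwrite("pics/w4.png",r.grab_frame("wrist")[:,:,::-1])
E
```

```text
clock: 9.5
eef_pos: [421.9, 125.1, 181.2]
tcp_rot: [-3.142, -0.0, -0.486]
contact_force: [0.6, 0.3, -0.1]
opening: 0.726
grasp_force: 0.0
shift m [ 0.001  -0.0014  0.1132] turn [-0.    -0.     0.004] q [ 0.28  0.16  2.09 -0.    0.89  2.34]
```

View pics/w4.png

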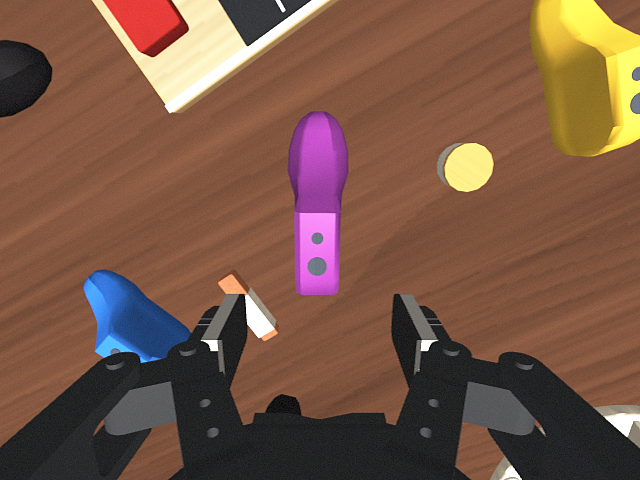

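Purple is centred and aligned at column 317, holes at (317,238) and (316,266). The eraser at (250,305) is low, so I descend.

```bash
python3 -m jog '[[[0,0,0],[0.001,-0.001,0.013],0.35],[[0,0,0],[0,0,0.025],0.35],[[0,0,0],[0,0,0.025],0.35],[[0,0,0],[0,0,0.025],0.35],[[0,0,0],[0,0,0.024],0.35],[[0,0,0],[0,0,0],0.35],[[0,0,0],[0,0,0],0.35]]'; python3 -m jog '[[[0,0,0],[0,0,0],-1],[[0,0,0],[0,0,0],-1],[[0,0,0],[0,0,0],-1],[[0,0,0],[0,0,0],-1],[[0,0,0],[0,0,0],-1],[[0,0,0],[0,0,0],-1],[[0,0,0],[0,0,0],-1],[[0,0,0],[0,0,0],-1]]' 60; python3 -m jog '[[[0,0,0],[0,0,-0.01],-1],[[0,0,0],[0,0,-0.025],-1],[[0,0,0],[0,0,-0.025],-1],[[0,0,0],[0,0,-0.02],-1],[[0,0,0],[0,0,0],-1],[[0,0,0],[0,0,0],-1]]'
python3 - <<'E'
from h import *
go(637.9,-109.6,150,.078)
im=r.grab_frame("wrist")[:,:,::-1].copy();cv2.imwrite("pics/w5.png",im)
# dark holes on the neck
m=(cv2.inRange(im,(0,0,0),(140,130,130)));m[:310]=0;m[400:]=0;m[:,:295]=0;m[:,345:]=0
n,l,st,c=cv2.connectedComponentsWithStats(m)
P=cam("wrist");s=r.sense();R=Ro.from_euler('xyz',s['tcp_rot'])
for i in range(1,n):
    if st[i,4]>80:
        w=ray(P,c[i],s['eef_pos'][2]+8);print(c[i].round(),st[i,4],R.inv().apply([*(w-s['eef_pos'][:2]),0]).round(1),'exp',.045*139,-.094*139)
E
```

```text
clock: 10.25
eef_pos: [423.9, 124.2, 69.3]
tcp_rot: [3.141, 0.001, -0.491]
contact_force: [0.8, 0.4, 0.1]
opening: 0.675
grasp_force: 0.0
clock: 11.05
eef_pos: [424.6, 125.1, 70.5]
tcp_rot: [-3.14, -0.002, -0.49]
contact_force: [0.6, -2.6, 7.1]
opening: 0.339
grasp_force: 59.6
clock: 11.65
eef_pos: [423.6, 125.0, 149.9]
tcp_rot: [-3.141, -0.001, -0.49]
contact_force: [-0.0, -0.9, -2.7]
opening: 0.341
grasp_force: 59.8
shift m [2.995e-01 1.061e-01 1.000e-04] turn [-0.001 -0.001 -0.568] q [0.28 0.22 2.11 0.   0.81 2.34]
[320. 335.] 212 [ 8.3 -0.2 -0. ] exp 6.255 -13.066
[323. 380.] 400 [-10.4   0.7   0. ] exp 6.255 -13.066
```

```bash
python3 -m jog '[[[0,0,-0.142],[0,0,0],-1],[[0,0,-0.142],[0,0,0],-1],[[0,0,-0.142],[0,0,0],-1],[[0,0,-0.142],[0,0,0],-1],[[0,0,0],[0,0,0],-1]]'; python3 -m jog '[[[0,0,0],[0.0242,0.0313,0],-1],[[0,0,0],[0.0242,0.0313,0],-1],[[0,0,0],[0.0242,0.0313,0],-1],[[0,0,0],[0.0242,0.0313,0],-1],[[0,0,0],[0.0242,0.0313,0],-1],[[0,0,0],[0.0242,0.0313,0],-1],[[0,0,0],[0.0242,0.0313,0],-1],[[0,0,0],[0.0242,0.0313,0.01],-1],[[0,0,0],[0,0,0],-1],[[0,0,0],[0,0,0],-1]]'
python3 - <<'E'
from h import *
go(635.9,-109.6,91.3,.078)
cv2.imwrite("pics/w6.png",r.grab_frame("wrist")[:,:,::-1])
E
```

```text
clock: 12.2
eef_pos: [422.7, 124.7, 148.2]
tcp_rot: [3.141, 0.002, 0.08]
contact_force: [-0.4, -0.3, -1.6]
opening: 0.341
grasp_force: 59.7
clock: 13.2
eef_pos: [635.2, -110.1, 137.5]
tcp_rot: [-3.141, 0.003, 0.073]
contact_force: [0.0, 1.3, -1.0]
opening: 0.336
grasp_force: 60.1
shift m [ 0.0008 -0.0004  0.0462] turn [-0.001  0.003 -0.005] q [-0.17  0.51  1.68  0.    0.95  1.32]
```

View pics/w6.png

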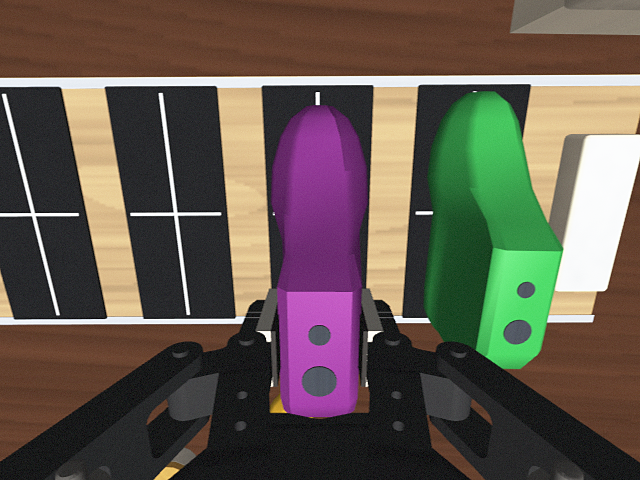

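Purple is over the third pad, with its toe on the pad's centre line at column 318. Green at (480,200) sits well on its pad. Descending 41 mm, then creeping.

```bash
python3 -m jog '[[[0,0,0],[0,0,0.013],-1],[[0,0,0],[0,0,0.013],-1],[[0,0,0],[0,0,0.013],-1],[[0,0,0],[0,0,0.002],-1],[[0,0,0],[0,0,0.001],-1],[[0,0,0],[0,0,0],-1],[[0,0,0],[0,0,0],-1]]'; python3 -m jog '[[[0,0,0],[0,0,0.001],-1],[[0,0,0],[0,0,0.001],-1],[[0,0,0],[0,0,0],-1],[[0,0,0],[0,0,0],-1]]'
```

```text
clock: 13.95
eef_pos: [636.4, -109.7, 97.8]
tcp_rot: [3.141, -0.001, 0.078]
contact_force: [-0.1, -0.5, -1.1]
opening: 0.345
grasp_force: 60.1
clock: 14.35
eef_pos: [636.0, -109.7, 95.3]
tcp_rot: [3.142, -0.0, 0.078]
contact_force: [0.0, -1.2, -1.9]
opening: 0.342
grasp_force: 60.1
```

```bash
python3 -m jog '[[[0,0,0],[0,0,0.001],-1],[[0,0,0],[0,0,0.001],-1],[[0,0,0],[0,0,0.0005],-1],[[0,0,0],[0,0,0],-1],[[0,0,0],[0,0,0],-1]]';python3 -m jog '[[[0,0,0],[0,0,0.001],-1],[[0,0,0],[0,0,0],-1],[[0,0,0],[0,0,0],-1]]'
```

```text
clock: 14.85
eef_pos: [636.0, -109.6, 92.8]
tcp_rot: [3.142, 0.0, 0.078]
contact_force: [0.2, -0.2, -1.9]
opening: 0.34
grasp_force: 60.1
clock: 15.15
eef_pos: [636.0, -109.6, 91.8]
tcp_rot: [-3.142, 0.0, 0.078]
contact_force: [0.8, 0.9, -0.5]
opening: 0.337
grasp_force: 60.1
```

```bash
python3 -m jog '[[[0,0,0],[0,0,0.0006],-1],[[0,0,0],[0,0,0],-1],[[0,0,0],[0,0,0],-1]]'; python3 -m jog '[[[0,0,0],[0,0,0],0.3],[[0,0,0],[0,0,0],0.3],[[0,0,0],[0,0,0],0.3],[[0,0,0],[0,0,0],0.3],[[0,0,0],[0,0,-0.02],0.3],[[0,0,0],[0,0,-0.03],0.3],[[0,0,0],[0,0,-0.035],0.3],[[0,0,0],[0,0,0],0.3],[[0,0,0.111],[0,0,0],0.3],[[0,0,0.112],[0,0,0],0.3],[[0,0,0],[0,0,0],0.3]]'
python3 - <<'E'
from h import *
go(423.8,-89.7,170,-.145)
E
```

```text
clock: 15.45
eef_pos: [636.0, -109.7, 91.6]
tcp_rot: [3.142, -0.0, 0.078]
contact_force: [-2.8, 0.4, 5.6]
opening: 0.341
grasp_force: 60.7
clock: 16.55
eef_pos: [635.8, -109.6, 175.7]
tcp_rot: [-3.142, 0.0, -0.147]
contact_force: [-0.0, -0.4, -0.9]
opening: 0.65
grasp_force: 0.0
shift m [-0.2126  0.0113  0.0058] turn [-0.     0.    -0.002] q [-0.17  0.46  1.66 -0.    1.02  1.54]
```

```bash
python3 -m jog '[[[0,0,0],[-0.0355,0.0019,0],0.3],[[0,0,0],[-0.0355,0.0019,0],0.3],[[0,0,0],[-0.0355,0.0019,0],0.3],[[0,0,0],[-0.0355,0.0019,0],0.3],[[0,0,0],[-0.0355,0.0019,0],0.3],[[0,0,0],[-0.0355,0.0019,0],0.3],[[0,0,0],[0,0,0],0.3],[[0,0,0],[0,0,0],0.3]]'
python3 - <<'E'
from h import *
go(423.8,-89.7,60,-.145)
cv2.imwrite("pics/w7.png",r.grab_frame("wrist")[:,:,::-1])
E
```

```text
clock: 17.35
eef_pos: [423.6, -90.2, 176.3]
tcp_rot: [3.142, -0.001, -0.143]
contact_force: [1.3, 0.1, 0.4]
opening: 0.65
grasp_force: 0.0
shift m [ 1.000e-04 -5.000e-04  1.163e-01] turn [ 0.    -0.001  0.002] q [-0.21  0.16  2.11  0.    0.88  1.5 ]
```

View pics/w7.png

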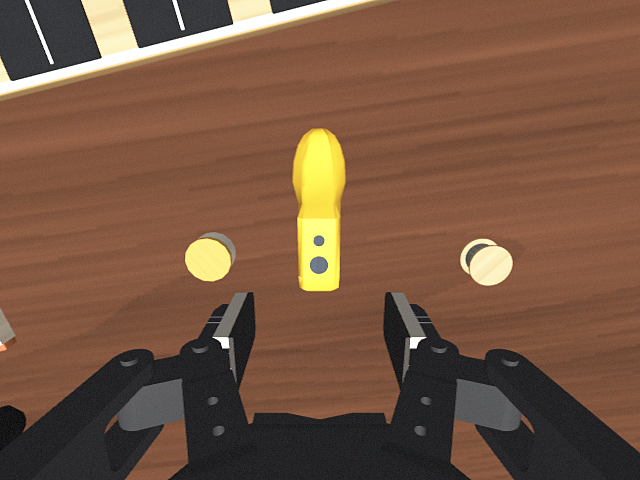

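Yellow is aligned at column 319, holes at (319,241) and (319,265), and the spools at (208,260) and (491,265) are clear of the fingers. Grasping.

```bash
python3 -m jog '[[[0,0,0],[0,0,0.014],0.3],[[0,0,0],[0,0,0.025],0.3],[[0,0,0],[0,0,0.025],0.3],[[0,0,0],[0,0,0.025],0.3],[[0,0,0],[0,0,0.025],0.3],[[0,0,0],[0,0,0],0.3],[[0,0,0],[0,0,0],0.3]]'; python3 -m jog '[[[0,0,0],[0,0,0],-1],[[0,0,0],[0,0,0],-1],[[0,0,0],[0,0,0],-1],[[0,0,0],[0,0,0],-1],[[0,0,0],[0,0,0],-1],[[0,0,0],[0,0,0],-1],[[0,0,0],[0,0,0],-1],[[0,0,0],[0,0,0],-1]]' 60; python3 -m jog '[[[0,0,0],[0,0,-0.01],-1],[[0,0,0],[0,0,-0.025],-1],[[0,0,0],[0,0,-0.025],-1],[[0,0,0],[0,0,-0.02],-1],[[0,0,0],[0,0,0],-1],[[0,0,0],[0,0,0],-1]]'
python3 - <<'E'
from h import *
go(633.1,-15.2,140,.078)
im=r.grab_frame("wrist")[:,:,::-1].copy();cv2.imwrite("pics/w8.png",im)
m=(cv2.inRange(im,(0,0,0),(255,130,130)));m[:310]=0;m[400:]=0;m[:,:298]=0;m[:,342:]=0
n,l,st,c=cv2.connectedComponentsWithStats(m)
P=cam("wrist");s=r.sense();R=Ro.from_euler('xyz',s['tcp_rot'])
for i in range(1,n):
    if st[i,4]>80:
        w=ray(P,c[i],s['eef_pos'][2]+6.5);print(c[i].round(),st[i,4],R.inv().apply([*(w-s['eef_pos'][:2]),0]).round(1),'exp',.045*122,-.094*122)
E
```

```text
clock: 18.1
eef_pos: [424.3, -90.2, 62.1]
tcp_rot: [-3.142, 0.001, -0.144]
contact_force: [0.5, 0.1, 0.1]
opening: 0.649
grasp_force: 0.0
clock: 18.9
eef_pos: [424.7, -90.3, 63.4]
tcp_rot: [3.141, -0.003, -0.145]
contact_force: [0.7, 0.9, 6.3]
opening: 0.321
grasp_force: 59.8
clock: 19.5
eef_pos: [423.7, -90.1, 142.8]
tcp_rot: [3.141, -0.002, -0.145]
contact_force: [-0.4, -0.1, -1.7]
opening: 0.323
grasp_force: 59.4
shift m [ 0.1963 -0.1044  0.0031] turn [ 0.    -0.002 -0.223] q [-0.21  0.22  2.13 -0.    0.79  1.5 ]
[319. 337.] 330 [ 6.5 -0.2 -0. ] exp 5.49 -11.468
[319. 377.] 791 [-10.1  -0.2   0. ] exp 5.49 -11.468
```

```bash
python3 -m jog '[[[0,0,-0.111],[0,0,0],-1],[[0,0,-0.112],[0,0,0],-1],[[0,0,0],[0.0356,-0.0097,0],-1],[[0,0,0],[0.0356,-0.0097,0],-1],[[0,0,0],[0.0356,-0.0097,0],-1],[[0,0,0],[0.0356,-0.0097,0],-1],[[0,0,0],[0.0356,-0.0097,0],-1],[[0,0,0],[0.0356,-0.0097,0],-1],[[0,0,0],[0,0,0.01],-1],[[0,0,0],[0,0,0],-1],[[0,0,0],[0,0,0],-1]]'
python3 - <<'E'
from h import *
go(631.9,-15.2,84.2,.078)
cv2.imwrite("pics/w9.png",r.grab_frame("wrist")[:,:,::-1])
E
```

```text
clock: 20.65
eef_pos: [630.1, -15.7, 130.6]
tcp_rot: [-3.141, 0.004, 0.078]
contact_force: [-0.2, -0.1, -0.8]
opening: 0.322
grasp_force: 59.4
shift m [ 0.002  -0.0003  0.0464] turn [-0.     0.004 -0.   ] q [-0.03  0.5   1.72 -0.    0.93  1.47]
```

View pics/w9.png

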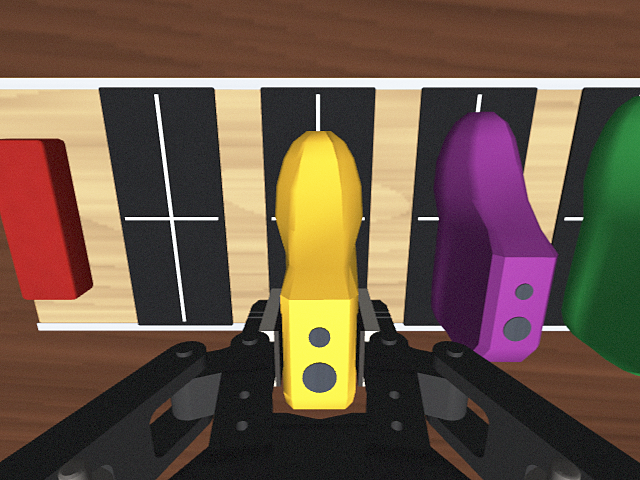

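Yellow is over the second pad, on its centre line at column 318. Purple stands upright to its right. Lowering 43.5 mm, then creeping.

```bash
python3 -m jog '[[[0,0,0],[0,0,0.013],-1],[[0,0,0],[0,0,0.013],-1],[[0,0,0],[0,0,0.012],-1],[[0,0,0],[0,0,0.003],-1],[[0,0,0],[0,0,0.0015],-1],[[0,0,0],[0,0,0.001],-1],[[0,0,0],[0,0,0],-1],[[0,0,0],[0,0,0],-1]]'; python3 -m jog '[[[0,0,0],[0,0,0.001],-1],[[0,0,0],[0,0,0.001],-1],[[0,0,0],[0,0,0],-1],[[0,0,0],[0,0,0],-1]]'
```

```text
clock: 21.5
eef_pos: [632.3, -15.5, 89.1]
tcp_rot: [3.142, -0.001, 0.078]
contact_force: [0.8, -0.7, -1.6]
opening: 0.321
grasp_force: 59.4
clock: 21.9
eef_pos: [632.0, -15.5, 86.7]
tcp_rot: [3.142, 0.0, 0.078]
contact_force: [0.7, -0.1, -1.7]
opening: 0.317
grasp_force: 59.4
```

```bash
python3 -m jog '[[[0,0,0],[0,0,0.001],-1],[[0,0,0],[0,0,0.001],-1],[[0,0,0],[0,0,0],-1],[[0,0,0],[0,0,0],-1]]';python3 -m jog '[[[0,0,0],[0,0,0.0007],-1],[[0,0,0],[0,0,0],-1],[[0,0,0],[0,0,0],-1]]'
```

```text
clock: 22.3
eef_pos: [632.0, -15.5, 84.7]
tcp_rot: [-3.142, 0.0, 0.078]
contact_force: [0.7, 0.6, -0.4]
opening: 0.318
grasp_force: 59.4
clock: 22.6
eef_pos: [632.0, -15.5, 84.5]
tcp_rot: [-3.142, 0.0, 0.078]
contact_force: [-2.8, 0.4, 5.5]
opening: 0.316
grasp_force: 60.1
```

Contact. Releasing, then on to blue at (411.6, 303.1), yaw 0.33.

```bash
python3 -m jog '[[[0,0,0],[0,0,0],0.3],[[0,0,0],[0,0,0],0.3],[[0,0,0],[0,0,0],0.3],[[0,0,0],[0,0,0],0.3],[[0,0,0],[0,0,-0.02],0.3],[[0,0,0],[0,0,-0.03],0.3],[[0,0,0],[0,0,-0.04],0.3],[[0,0,0],[0,0,0],0.3],[[0,0,-0.126],[0,0,0],0.3],[[0,0,-0.126],[0,0,0],0.3],[[0,0,0],[0,0,0],0.3]]'
python3 - <<'E'
from h import *
go(411.6,303.1,173,.33)
E
```

```text
clock: 23.7
eef_pos: [631.9, -15.5, 173.6]
tcp_rot: [-3.141, 0.0, 0.332]
contact_force: [-0.3, 0.5, 0.5]
opening: 0.648
grasp_force: 0.0
shift m [-0.1045 -0.3729  0.0007] turn [-0.     0.     0.002] q [-0.03  0.45  1.69  0.    1.    1.21]
```

```bash
python3 -m jog '[[[0,0,0],[-0.0105,-0.0373,0],0.3],[[0,0,0],[-0.0105,-0.0373,0],0.3],[[0,0,0],[-0.0105,-0.0373,0],0.3],[[0,0,0],[-0.0105,-0.0373,0],0.3],[[0,0,0],[-0.0105,-0.0373,0],0.3],[[0,0,0],[-0.0105,-0.0373,0],0.3],[[0,0,0],[-0.0105,-0.0373,0],0.3],[[0,0,0],[-0.0105,-0.0373,0],0.3],[[0,0,0],[-0.0105,-0.0373,0],0.3],[[0,0,0],[-0.0105,-0.0373,0],0.3],[[0,0,0],[0,0,0],0.3],[[0,0,0],[0,0,0],0.3]]'
python3 - <<'E'
from h import *
go(411.6,303.1,55,.33)
cv2.imwrite("pics/w10.png",r.grab_frame("wrist")[:,:,::-1])
E
```

```text
clock: 24.9
eef_pos: [411.4, 303.9, 173.8]
tcp_rot: [3.141, 0.0, 0.329]
contact_force: [-0.1, -0.2, -0.6]
opening: 0.648
grasp_force: 0.0
shift m [-1.000e-04  8.000e-04  1.188e-01] turn [ 0.     0.    -0.001] q [ 0.63  0.28  1.95 -0.    0.91  1.88]
```

View pics/w10.png

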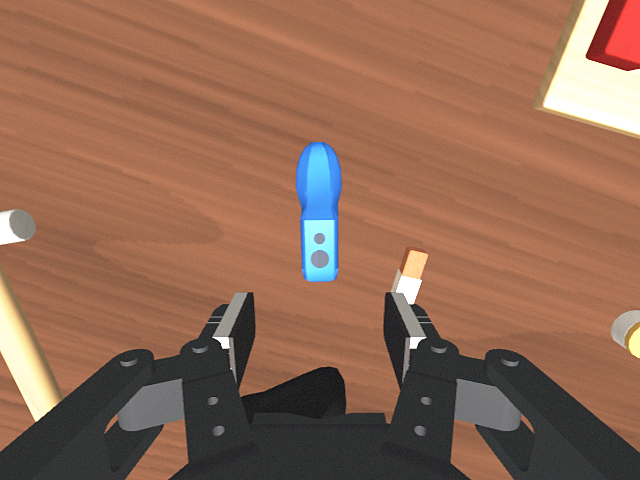

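Blue is aligned at column 319, holes at (320,238) and (320,259). The black last at (310,390) is behind the fingers, and the eraser at (410,275) is lower than the fingertips will go. Grasping.

```bash
python3 -m jog '[[[0,0,0],[0,0.001,0.016],0.15],[[0,0,0],[0,0,0.025],0.15],[[0,0,0],[0,0,0.025],0.15],[[0,0,0],[0,0,0.025],0.15],[[0,0,0],[0,0,0.025],0.15],[[0,0,0],[0,0,0],0.15],[[0,0,0],[0,0,0],0.15]]'; python3 -m jog '[[[0,0,0],[0,0,0],-1],[[0,0,0],[0,0,0],-1],[[0,0,0],[0,0,0],-1],[[0,0,0],[0,0,0],-1],[[0,0,0],[0,0,0],-1],[[0,0,0],[0,0,0],-1],[[0,0,0],[0,0,0],-1],[[0,0,0],[0,0,0],-1]]' 60; python3 -m jog '[[[0,0,0],[0,0,-0.01],-1],[[0,0,0],[0,0,-0.025],-1],[[0,0,0],[0,0,-0.025],-1],[[0,0,0],[0,0,-0.02],-1],[[0,0,0],[0,0,0],-1],[[0,0,0],[0,0,0],-1]]'
python3 - <<'E'
from h import *
go(627.3,79.9,135,.078)
im=r.grab_frame("wrist")[:,:,::-1].copy();cv2.imwrite("pics/w11.png",im)
m=(cv2.inRange(im,(0,0,0),(170,130,130)));m[:310]=0;m[400:]=0;m[:,:298]=0;m[:,342:]=0
n,l,st,c=cv2.connectedComponentsWithStats(m)
P=cam("wrist");s=r.sense();R=Ro.from_euler('xyz',s['tcp_rot'])
for i in range(1,n):
    if st[i,4]>80:
        w=ray(P,c[i],s['eef_pos'][2]+2);print(c[i].round(),st[i,4],R.inv().apply([*(w-s['eef_pos'][:2]),0]).round(1),'exp',.045*105,-.094*105)
E
```

```text
clock: 25.65
eef_pos: [412.7, 301.6, 58.0]
tcp_rot: [3.141, 0.001, 0.328]
contact_force: [-0.2, 0.2, 0.3]
opening: 0.577
grasp_force: 0.0
clock: 26.45
eef_pos: [413.1, 302.8, 59.3]
tcp_rot: [-3.141, -0.002, 0.33]
contact_force: [0.5, -2.0, 7.0]
opening: 0.292
grasp_force: 59.1
clock: 27.05
eef_pos: [412.2, 302.6, 138.6]
tcp_rot: [-3.141, -0.001, 0.33]
contact_force: [0.0, 0.5, -2.9]
opening: 0.292
grasp_force: 59.3
shift m [0.1313 0.2803 0.0036] turn [-0.001 -0.001  0.252] q [0.63 0.33 1.98 0.   0.83 1.87]
[324. 397.] 178 [-22.7   2.2   0. ] exp 4.725 -9.87
```

```bash
python3 -m jog '[[[0,0,0.126],[0,0,0],-1],[[0,0,0.126],[0,0,0],-1],[[0,0,0],[0.0245,0.0298,0],-1],[[0,0,0],[0.0245,0.0298,0],-1],[[0,0,0],[0.0245,0.0298,0],-1],[[0,0,0],[0.0245,0.0298,0],-1],[[0,0,0],[0.0245,0.0298,0],-1],[[0,0,0],[0.0245,0.0298,0],-1],[[0,0,0],[0.0245,0.0298,0],-1],[[0,0,0],[0.0245,0.0298,0],-1],[[0,0,0],[0,0,0.01],-1],[[0,0,0],[0,0,0],-1]]'
python3 - <<'E'
from h import *
go(626.2,79.9,80.1,.078)
cv2.imwrite("pics/w12.png",r.grab_frame("wrist")[:,:,::-1])
E
```

```text
clock: 28.3
eef_pos: [624.6, 79.2, 125.2]
tcp_rot: [3.142, 0.005, 0.076]
contact_force: [-1.2, -0.7, -2.3]
opening: 0.291
grasp_force: 59.5
shift m [ 0.0018 -0.0006  0.0451] turn [ 0.     0.005 -0.002] q [0.12 0.51 1.72 0.   0.92 1.62]
```

View pics/w12.png

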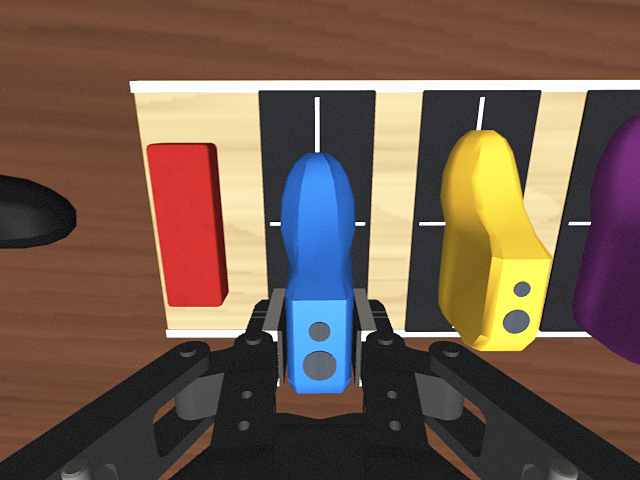

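Blue is over the pad beside the red block (190,225), on its centre line at column 318. Lowering.

```bash
python3 - <<'E'
from h import *
P=cam("wrist");s=r.sense();R=Ro.from_euler('xyz',s['tcp_rot'])
for p in((319,331),(319,366)):
    w=ray(P,p,s['eef_pos'][2]+.9);print(R.inv().apply([*(w-s['eef_pos'][:2]),0]).round(1),'exp',4.7,-9.9)
E
python3 -m jog '[[[0,0,0],[0,0,0.013],-1],[[0,0,0],[0,0,0.013],-1],[[0,0,0],[0,0,0.011],-1],[[0,0,0],[0,0,0.003],-1],[[0,0,0],[0,0,0.0015],-1],[[0,0,0],[0,0,0.001],-1],[[0,0,0],[0,0,0],-1],[[0,0,0],[0,0,0],-1]]'; python3 -m jog '[[[0,0,0],[0,0,0.001],-1],[[0,0,0],[0,0,0.001],-1],[[0,0,0],[0,0,0],-1],[[0,0,0],[0,0,0],-1]]'
```

```text
[ 5.5  0.1 -0. ] exp 4.7 -9.9
[-9.5  0.1  0. ] exp 4.7 -9.9
clock: 29.15
eef_pos: [626.5, 80.0, 86.0]
tcp_rot: [-3.142, -0.001, 0.078]
contact_force: [-0.4, -0.1, -1.3]
opening: 0.297
grasp_force: 59.5
clock: 29.55
eef_pos: [626.1, 80.0, 83.5]
tcp_rot: [3.142, 0.0, 0.078]
contact_force: [-0.6, 0.5, -0.1]
opening: 0.294
grasp_force: 59.5
```

```bash
python3 -m jog '[[[0,0,0],[0,0,0.001],-1],[[0,0,0],[0,0,0.001],-1],[[0,0,0],[0,0,0],-1],[[0,0,0],[0,0,0],-1]]';python3 -m jog '[[[0,0,0],[0,0,0.001],-1],[[0,0,0],[0,0,0],-1],[[0,0,0],[0,0,0],-1]]'
```

```text
clock: 29.95
eef_pos: [626.1, 80.0, 81.4]
tcp_rot: [3.142, 0.0, 0.078]
contact_force: [-0.1, 0.2, -0.2]
opening: 0.292
grasp_force: 59.5
clock: 30.25
eef_pos: [626.2, 80.0, 80.5]
tcp_rot: [-3.142, -0.0, 0.078]
contact_force: [0.7, 0.7, -1.4]
opening: 0.295
grasp_force: 59.4
```

```bash
python3 -m jog '[[[0,0,0],[0,0,0.0008],-1],[[0,0,0],[0,0,0],-1],[[0,0,0],[0,0,0],-1]]'; python3 -m jog '[[[0,0,0],[0,0,0],0.15],[[0,0,0],[0,0,0],0.15],[[0,0,0],[0,0,0],0.15],[[0,0,0],[0,0,0],0.15],[[0,0,0],[0,0,-0.02],0.15],[[0,0,0],[0,0,-0.04],0.15],[[0,0,0],[0,0,-0.045],0.15],[[0,0,0],[-0.045,0,0],0.15],[[0,0,0],[-0.045,0,0],0.15],[[0,0,0],[-0.045,0,0],0.15],[[0,0,0],[-0.045,0,0],0.15],[[0,0,0],[-0.045,0,0],0.15]]'; python3 -m jog '[[[0,0,0],[-0.04,0,0],0.15],[[0,0,0],[-0.02,0,0],0.15],[[0,0,0],[0,0,0],0.15],[[0,0,0],[0,0,0],0.15]]'
python3 - <<'E'
from h import *
a=r.grab_frame("top")[:,:,::-1];b=r.grab_frame("scene")[:,:,::-1]
A=cv2.resize(a[40:190,190:510],None,fx=2.5,fy=2,interpolation=cv2.INTER_CUBIC);B=cv2.resize(b[250:400,140:460],None,fx=2.5,fy=2,interpolation=cv2.INTER_CUBIC)
cv2.imwrite("pics/fin.png",np.vstack([A,B]))
E
```

```text
clock: 30.55
eef_pos: [626.2, 80.1, 80.4]
tcp_rot: [-3.142, -0.0, 0.078]
contact_force: [-3.1, 1.2, 6.4]
opening: 0.295
grasp_force: 60.4
clock: 31.75
eef_pos: [400.0, 62.3, 184.6]
tcp_rot: [-3.142, -0.0, 0.078]
contact_force: [-0.1, -0.9, 1.8]
opening: 0.576
grasp_force: 0.0
clock: 32.15
eef_pos: [343.0, 58.0, 185.2]
tcp_rot: [-3.141, -0.002, 0.078]
contact_force: [-0.4, 0.1, 0.2]
opening: 0.574
grasp_force: 0.0
```

View pics/fin.png

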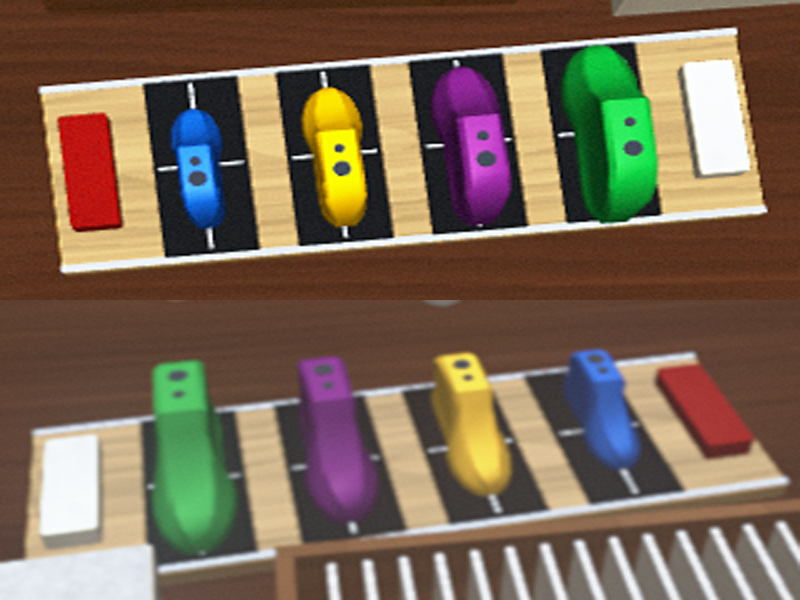

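All four stand upright in the order red, blue, yellow, purple, green, white. I make a numeric check of the origins from the neck holes, then hand in.

```bash
python3 - <<'E'
from h import *
T=cam("top")
for k,L,h,s,l,pad in(('blue',105,60,(195,161),(198,178),(641,81)),('yellow',122,68,(339,149),(342,168),(649,-14)),('purple',139,76,(483,136),(486,158),(656,-108.2)),('green',156,84,(630,122),(633,148),(661.8,-202.3))):
    S,G=[ray(T,(190+(p[0]+.5)/2.5-.5,40+(p[1]+.5)/2-.5),21+h) for p in(s,l)]
    u=np.array([.997,.078]);o=(S+G)/2+u*.1545*L;print(k,o.round(1),'err',(o-pad).round(1),'yaw',np.arctan2(*(S-G)[::-1]).round(2))
E
```

```text
blue [638.4  80.9] err [-2.6 -0.1] yaw 0.11
yellow [645.2 -14.7] err [-3.8 -0.7] yaw 0.09
purple [ 652.3 -108.7] err [-3.7 -0.5] yaw 0.07
green [ 659.7 -203.1] err [-2.1 -0.8] yaw 0.04
```

The errors are at most 4 mm and 0.04 rad, within tolerance.

```bash
python3 -c "
from rig import r
print(r.sign_off())"
```

```text
the job is handed in; nothing more can be done
None
```

I've handed the job in: blue, yellow, purple and green stand upright on the pads in that order from the red block to the white, each measured within about 4 mm and 0.04 rad of its pad; the sign-off gave no verdict.

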